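# Open the ratchet holder to free the repaired phone

### The job

The phone in the bench holder is repaired: open the holder to free it. Press the thumb paddle of the ratchet release down and, keeping it pressed, push the sliding jaw back along its bar until it stands against the end stop, then let go of it. Only press and push: do not lift or shift the phone, leave it lying on the bed of the holder, and leave the other things on the bench where they are.

Things in the scene. Friction and masses are not known exactly. Their poses are not given: they have to be found in the camera images.
- holder: Ratchet work holder, bare aluminium and steel, 300 x 120 mm, does not move. Origin on the bench surface, z up; x runs along the toothed bar, the way the sliding jaw opens. In mm: fixed jaw x -125 to -109, up to z 44; bed for the work x -109 to -43, top z 30.5; bar 22 wide at y 0, teeth up to z 28.5; guide rods of 10 diameter at y +-38, z 24; end stop: cross bar x 138 to 152, up to z 36.
- jaw (a joint): How far the sliding jaw stands back along the holder's +x, in m: 0 = shut on the phone, 0.072 = against the end stop. Slides with 3 N of friction plus 8 N per m/s; locked by a pawl in the bar's teeth (pitch 6 mm) unless the release is held down. Jaw plate 100 wide at holder x -36 to -23 mm when shut, up to z 44; its carriage with paddle and hood reaches back to x 66.
- push_face (a point): Centre of the upright front face of the hood on the jaw's carriage: the face to push on, towards the holder's +x. The face is 40 mm wide, from z 49 to z 72 mm above the bench, at holder x 24 mm when shut; the hood behind it is 42 mm long, sloping down to z 46. Moves with the jaw. Between jaw plate and this face there is 47 mm of free room over the paddle.
- release (a joint): Angle of the ratchet release in rad: 0 = up (jaw locked), 0.28 = fully down; pawl clear of the teeth above about 0.18. A sprung rocker on a pin in the hood (10 mm behind the push face, z 30 mm); its thumb paddle sticks out of the hood's front and is pressed straight down, before pushing: a jaw pushed hard jams the pawl. It springs up when let go and locks the jaw where it is.
- release_pad (a point): Point to press, on top of the thumb paddle, mid width. Paddle: steel plate 38 mm wide, 34 mm long, sticking out from the push face towards the phone. At rest it slopes up from z 47 mm at the hood to z 57 mm at its free end, this point at z 51 and 11 mm in front of the push face; fully down it is level, top at z 44 mm, point 16 mm in front. 3 N here start it, 7 N take it fully down, to a stop.
- phone: Generic phone, a dark slab 150 x 72 x 8 mm, lying screen up on the bed between the jaws, its length across the bar. Origin: centre of its underside, z up, y along its length. Loose, 0.15 to 0.25 kg.
- tray: Steel parts tray, 80 x 120 x 22 mm, open, loose on the bench. Origin: centre of its underside.
- driver: Small screwdriver lying on the bench, 137 mm long, handle 15 mm thick. Origin: on the bench at the joint of handle and blade.
- cleaner: Small closed bottle standing on the bench, 44 mm diameter, 95 mm tall. Origin: centre of its underside.
- sucker: Rubber suction cup with a short knob, 48 mm diameter, 36 mm tall, standing on the bench. Origin: centre of its underside.
Not all that is in view belongs to the job. What is meant by the phone is not purple, and is the larger of those in its own colour.

How it is judged:
By the outcome, as a careful person would: the job done as asked, in the order asked, and still so for the second after the job is handed in, with the robot touching nothing.
It also fails if it takes over 32 s, if anything falls off the work surface, if the arm or the gripper's body presses on something with over 40 N, if the wrist force passes 120 N, or if a joint passes its speed limit or range.

### The arm

A 6-joint arm with a two-finger parallel gripper is mounted at the origin on the work surface. World frame = base frame: x ahead of the robot, y to its left, z up, the work surface at z = 0. Lengths are in m, angles in degrees, forces in N, time in s.
With the tool pointing down it reaches from about 0.25 to 0.725 m from the base axis. Payload 9.7 kg.
Tool frame: the origin (TCP) lies at the very end of the fingers, on their centre line; the grasp point (between the pads) lies 19 mm behind it; z points along the fingers, y is the direction in which the jaws open and shut (so a half turn about z gives the same grasp; the last joint's range is limited). The gripper opens to 85 mm and grips with 20 to 120 N. Pads are 22 mm wide; open, the fingers measure 114 mm over their backs; the gripper's body (76 mm by 85 mm) begins 54 mm behind the grasp point. The pads swing forward as they close: fully open they stand 13 mm farther back than shut.
Start: joints at [-64.458, 4.979, 10.078, 95.1, 0, 90], TCP at [0.237, -0.496, 0.231] pointing down, gripper open.
Joint ranges: [-179.16, 179.16], [-48.56, 103.87], [-65.8, 70.77], [-126.05, 130.52], [-82.76, 87.17], [-180, 180]. Speed limits (degrees/s): [127.2, 127.2, 147.25, 180, 180, 180].

### API

Orientations are given as [roll, pitch, yaw] about the fixed x, y, z axes, in that order (R = Rz(yaw) Ry(pitch) Rx(roll)).
In Python, from workcell import bot, camera, ticket gives the robot as it stands.
- The arm moves only by the shell command python3 -m jog 'ROWS' [FORCE]. ROWS is a JSON object of lists of equal length, an entry for each row: "turn": the turn, a rotation vector about the world's x, y, z each as a share of 8 degrees, from -1 to 1, a list of three; "delta_pos": the shift along the world's x, y, z each as a share of 50 mm, from -1 to 1, a list of three; "hand": the opening, from -1 (shut) to 1 (fully open). A call has exactly 10 rows; each row shifts and turns the commanded pose from where the row before left it; what a row does not reach is not made up. A row lasts 1/10 s, in which the tool goes at most 50 mm and 8.59 degrees, less where a joint would pass 70% of its speed; a pose out of reach is approached as far as the arm can. A call with a number of a shift or a turn outside -1 to 1 is refused whole. A call with a gripper value outside its range is refused whole. The fingers move at their own pace and stop on an object; FORCE is the grip in N (left out, the last holds). Time passes only in rows, so rows that do not move let the fingers close, or fill a call up. It gives the time, the measured TCP pose, the force and the opening at its end, in the units of the state.
- bot.get_obs(): the state, without advancing time (a new reading comes with each control period).
- camera(name): name is "side" or "top" or "wrist"; returns a dict with "frame" (384x512x3 uint8, red, green, blue), "range_z" (384x512 float32, m along the optical axis (not along the pixel's ray), 0 where there is no reading), "fx", "fy", "cx", "cy" (pixels), "k1" (the pictures are not rectified: a ray, as slopes to the right and down, at radius r is drawn at 1 + k1 r^2 times it, then the intrinsics apply), "extrinsics" (4x4, takes a point from world to camera coordinates); the wrist camera has in their place "mount" (4x4, takes a point from camera to tool coordinates, whose origin is the TCP and whose axes are the flange's). Camera axes: x right, y up, looking along -z (the intrinsics and any distortion apply to the point x, -y, -z); pixel columns grow to the right and rows downward; lengths in m; the calibration is good to about 2 mm. A picture is of the moment at which its call begins: read the wrist's pose just before it.
- ticket.job_done(): hands the job in, once; it reports no verdict.
The state is a dict: "time": time; "q": joint angles; "qd": joint speeds; "joint_efforts": joint torques, N m; "ee_pos": TCP position; "tcp_rot": TCP orientation; "wrist_force": force on the tool from outside, world axes, zero at the start; "torque": the same for the moment, N m; "opening": finger opening in m.
Only numpy, scipy, OpenCV 4.12 (cv2) and the standard library are available. Lean on these libraries where they do the work, as an engineer would, in place of code of your own. Each camera call takes 0.05 s, during which the arm holds its last target.

## Working session

There is one attempt and no reset: what is moved stays moved. The work goes in short steps, Python scripts to look and compute and a shell command to move; the robot and the scene stay as the last step left them, time stands still between calls to the robot, and variables do not carry over. Pictures are saved under pics/ and viewed, and the job is handed in when it is done.

```bash
mkdir -p pics; ls; python3 - <<'E'
from workcell import bot,camera
import cv2,pickle
o=bot.get_obs();print(o)
for n in("top","side"):
    c=camera(n);pickle.dump(c,open(f'{n}0.pkl','wb'));cv2.imwrite(f'pics/{n}0.png',c['frame'][:,:,::-1])
    print(n,{k:v for k,v in c.items() if k not in('frame','range_z')})
E
```

```text
pics
{'time': 0.0, 'q': array([-6.44576123e+01,  5.01138415e+00,  1.00346539e+01,  9.51005864e+01,
        7.41889209e-04,  9.00004351e+01]), 'qd': array([-0.06821263, -0.05138741, -0.05037946, -0.00957586,  0.02283552,
       -0.00310655]), 'joint_efforts': array([-2.63185511e-04, -5.20396757e+01,  4.64796853e+01,  1.66086538e-02,
       -3.30932960e-05, -1.36614381e-05]), 'ee_pos': array([ 0.23705006, -0.49603247,  0.23058214]), 'tcp_rot': array([-1.79922683e+02, -7.41301368e-04,  2.55419516e+01]), 'wrist_force': array([0.71466025, 0.04645926, 0.39223612]), 'torque': array([-0.0135125 , -0.00716501,  0.05488377]), 'opening': 0.08553058056522887}
top {'fx': 401.8049291013134, 'fy': 401.8049291013134, 'cx': 256.8871373013311, 'cy': 186.6037202702028, 'k1': 0.029920401586276638, 'extrinsics': array([[ 0.0175082 , -0.99979259, -0.01040366, -0.07610351],
       [ 0.99322273,  0.01619551,  0.11509261, -0.48676266],
       [-0.11490025, -0.01234822,  0.99330028, -0.96414937],
       [ 0.        ,  0.        ,  0.        ,  1.        ]])}
side {'fx': 383.04256165561986, 'fy': 383.04256165561986, 'cx': 252.9036434126943, 'cy': 188.15193938721308, 'k1': -0.05384941045295887, 'extrinsics': array([[-0.98341279, -0.18063726,  0.01641517,  0.43313702],
       [ 0.12179591, -0.59057967,  0.79773517, -0.14690153],
       [-0.13440623,  0.78650228,  0.60278448, -0.90084086],
       [ 0.        ,  0.        ,  0.        ,  1.        ]])}
```

View pics/top0.png

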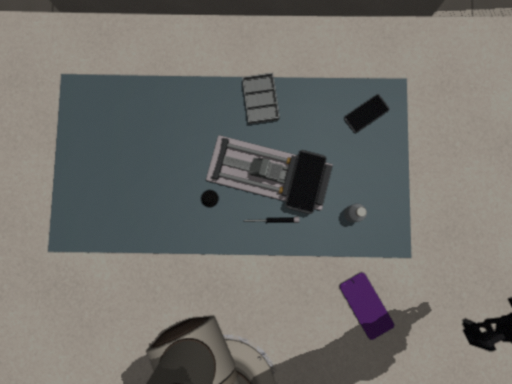

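View pics/side0.png

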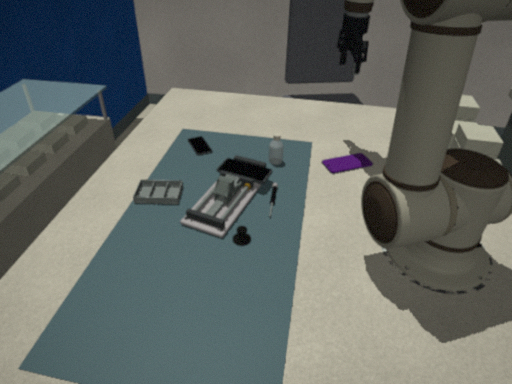

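The top view shows three phone-like slabs: a dark one in the holder (306,181), a smaller dark one at (366,114) and a purple one at (367,305). The dark one in the holder fits: it isn't purple and it's larger than the other dark one. The holder opens to image left. I'll confirm this in an enlarged crop and measure.

```bash
cat > h.py <<'E'
import numpy as np,cv2,pickle
def pts(c,uv,z=None):
    uv=np.atleast_2d(np.array(uv,float));out=[]
    E=c['extrinsics'];R=E[:3,:3];t=E[:3,3];C=-R.T@t
    for u,v in uv:
        d=np.array([(u-c['cx'])/c['fx'],(v-c['cy'])/c['fy']]);p=d.copy()
        for _ in range(20): p=d/(1+c['k1']*(p@p))
        ray=np.array([p[0],-p[1],-1.])
        if z is None: P=R.T@(ray*c['range_z'][int(round(v)),int(round(u))]-t)
        else:
            r=R.T@ray;P=C+r*(z-C[2])/r[2]
        out.append(P)
    return np.array(out)
def cloud(c):
    h,w=c['range_z'].shape;u,v=np.meshgrid(np.arange(w),np.arange(h))
    d=np.stack([(u-c['cx'])/c['fx'],(v-c['cy'])/c['fy']],-1);p=d.copy()
    for _ in range(20):p=d/(1+c['k1']*(p**2).sum(-1,keepdims=True))
    P=np.dstack([p[...,0],-p[...,1],-np.ones((h,w))])*c['range_z'][...,None]
    E=c['extrinsics'];return (P-E[:3,3])@E[:3,:3]
E
python3 - <<'E'
from h import *
c=pickle.load(open('top0.pkl','rb'))
f=c['frame'][120:230,195:345,::-1]
cv2.imwrite('pics/crop0.png',cv2.resize(np.clip(f*1.6,0,255).astype('uint8'),None,fx=5,fy=5,interpolation=cv2.INTER_CUBIC))
P=cloud(c);z=P[...,2]
zi=np.clip(z*1000*3,0,255).astype('uint8')
cv2.imwrite('pics/z0.png',cv2.resize(cv2.applyColorMap(zi[120:230,195:345],2),None,fx=5,fy=5,interpolation=0))
print(np.round(z[165:175:2,210:335:4]*1000).astype(int))
for y,x in[(114,366),(300,365)]:print(P[y,x])
E
```

```text
[[  16   15   39   16   16   24   29   26   32   24   24   56   70   73
    72   49   52   52   58   13   47   44   41   41   40   38   40   39
    42   43   42    1]
 [  13   19   36   14   12   13   17   26   24 1013   49   59   69   73
    75   53   52   59   35   35   45   41   41   39   38   38   39   42
    40   45   44   -1]
 [  16   37   38   15   12   14   15   16   19   24   52   58   66   71
    73   51   54   56   23   34   43   40   41   41   36   40   39   41
    39   45   45    0]
 [  13   38   38   16   18   13   16   14   15   15   54   58   72   74
    70   48   53   55   24   26   44   38   39   37   40   41   40   37
    40   42   41    3]
 [  14   38   35   30   13   17   18   14   13   17   48   61   75   73
    65   49   54   59   25   24   46   40   40   42   38   38   40   36
    37   47    2   -1]]
[ 0.68172255 -0.34332805  0.00759434]
[ 0.21933635 -0.33232623  0.01531242]
```

View pics/crop0.png

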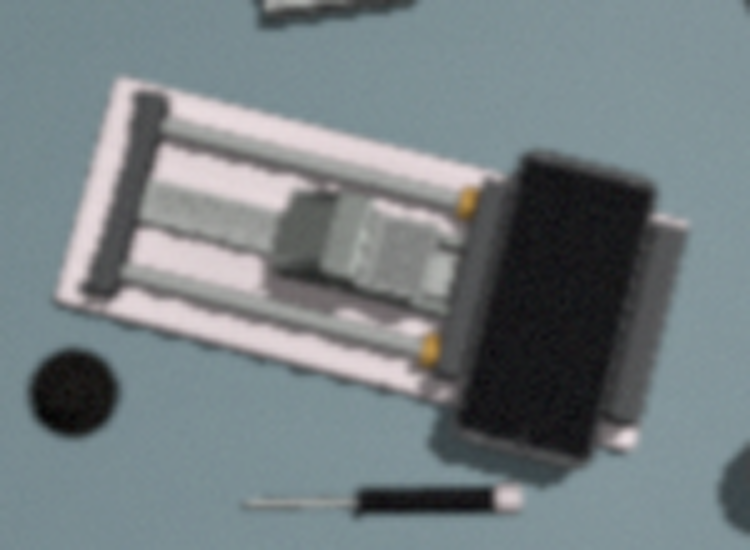

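View pics/z0.png

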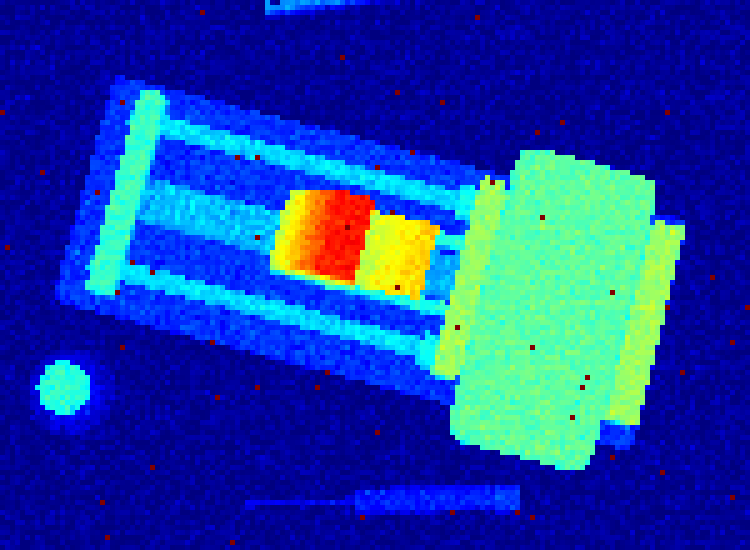

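The crop confirms it: the dark phone lies between the fixed jaw (right) and the jaw plate (crop (470,280)). The paddle is at crop (405,255) and the hood at (330,235). Next is the holder frame from the depth data.

```bash
python3 - <<'E'
from h import *
c=pickle.load(open('top0.pkl','rb'));P=cloud(c)
def cr(x,y):return np.array([195+(x-2)/5,120+(y-2)/5])
# rods: sides ; base corners at z~13 outline
m=np.zeros(P.shape[:2],bool);m[125:220,200:340]=True
Z=P[...,2]
def comp(lo,hi,poly):
    k=np.zeros(m.shape,np.uint8);cv2.fillPoly(k,[np.round([cr(*p) for p in poly]).astype(int)],1)
    q=P[(k>0)&(Z>lo)&(Z<hi)];return q
stop=comp(.031,.045,[(130,80),(180,80),(130,305),(75,305)])
fix=comp(.033,.052,[(662,215),(695,215),(640,430),(598,420)])
hood=comp(.062,.085,[(260,180),(380,180),(360,300),(250,290)])
for n,q in(('stop',stop),('fix',fix),('hoodtop',hood)):
    r=cv2.minAreaRect((q[:,:2]*1000).astype(np.float32));print(n,len(q),q.mean(0),r)
s,f=stop.mean(0)[:2],fix.mean(0)[:2]
# axis from rods
yaw=np.arctan2(*(s-f)[::-1]);print('yaw cent',np.degrees(yaw),'dist',np.linalg.norm(s-f),'expect .262')
for poly in([(170,115),(450,185),(450,215),(160,140)],[(130,262),(420,335),(415,365),(125,285)]):
    q=comp(.022,.036,poly);v=cv2.fitLine((q[:,:2]*1000).astype(np.float32),1,0,.1,.1).ravel();print('rod',len(q),v,np.degrees(np.arctan2(v[1],v[0])),q[:,2].mean())
q=P[(Z>-.01)&(Z<.005)];print('bench z',np.median(q[:,2]))
E
```

```text
stop 244 [0.55608403 0.02470712 0.03650328] ((555.9008178710938, 20.171436309814453), (23.845077514648438, 103.29719543457031), 76.67793273925781)
fix 286 [ 0.49127088 -0.22812529  0.04429309] ((493.50726318359375, -230.025390625), (18.509279251098633, 103.28726959228516), 73.3718032836914)
hoodtop 201 [ 0.53149288 -0.07914837  0.07056407] ((532.2740478515625, -77.93455505371094), (29.90064239501953, 40.312255859375), 76.97588348388672)
yaw cent 75.62193812922956 dist 0.2610076125808484 expect .262
rod 239 [ 2.360865e-01  9.717320e-01  5.717124e+02 -7.356583e+01] 76.34432 0.028588043684755995
rod 244 [ 2.3717558e-01  9.7146678e-01  4.9788477e+02 -5.6905750e+01] 76.2801 0.02877306084826829
bench z 0.0009925526237199187
```

Holder: origin ≈ (0.5226, -0.1158), yaw 76.3°. The two ends and the rods agree to about 1 mm. Plan: shut the fingers, set tool x along holder x, and press at holder x ≈ 10 (world ≈ (0.525, -0.106)).

```bash
python3 -m jog '{"delta_pos":[[0.3,0.4,0],[0.55,0.74,0],[0.55,0.74,0],[0.55,0.74,0],[0.55,0.74,0],[0.55,0.74,0],[0.55,0.74,0],[0.55,0.74,0],[0.5,0.7,0],[0.3,0.4,0]],"turn":[[0,0,0.63],[0,0,0.63],[0,0,0.63],[0,0,0.63],[0,0,0.63],[0,0,0.63],[0,0,0.63],[0,0,0.63],[0,0,0.63],[0,0,0.63]],"hand":[-1,-1,-1,-1,-1,-1,-1,-1,-1,-1]}' 20
```

```text
time: 1.1
ee_pos: [0.4858, -0.1597, 0.2309]
tcp_rot: [-180.0, -0.0, 76.3]
wrist_force: [-0.1, -0.7, -0.2]
opening: -0.0001
```

```bash
python3 -m jog '{"delta_pos":[[0.2,0.27,0],[0.2,0.27,0],[0.2,0.27,-0.2],[0.18,0.26,-0.4],[0,0,-0.5],[0,0,-0.5],[0,0,-0.5],[0,0,-0.4],[0,0,-0.1],[0,0,0]],"turn":[[0,0,0],[0,0,0],[0,0,0],[0,0,0],[0,0,0],[0,0,0],[0,0,0],[0,0,0],[0,0,0],[0,0,0]],"hand":[-1,-1,-1,-1,-1,-1,-1,-1,-1,-1]}'
python3 - <<'E'
from workcell import bot,camera
from h import *
o=bot.get_obs();print(o['ee_pos'],o['tcp_rot'],o['wrist_force'])
w=camera('wrist');pickle.dump(w,open('w1.pkl','wb'));print({k:v for k,v in w.items() if k not in('frame','range_z')})
s=camera('side')
a=cv2.resize(s['frame'][100:260,160:320,::-1],(600,600),interpolation=cv2.INTER_CUBIC)
cv2.imwrite('pics/side1.png',np.clip(a*1.6,0,255).astype('uint8'))
cv2.imwrite('pics/w1.png',w['frame'][:,:,::-1])
E
```

```text
time: 2.1
ee_pos: [0.5231, -0.1086, 0.1003]
tcp_rot: [-179.9, 0.0, 75.9]
wrist_force: [-0.2, 0.1, 1.1]
opening: 0.0001
[ 0.52307834 -0.10855369  0.10029573] [-1.79891408e+02  4.80722972e-03  7.59352583e+01] [-0.15820482  0.10759669  1.10716168]
{'fx': 316.7897668521587, 'fy': 316.7897668521587, 'cx': 254.45885327269454, 'cy': 191.51045074728054, 'k1': -0.0840376097869829, 'mount': array([[-1.11823284e-03,  9.63995301e-01,  2.65916920e-01,
         6.80316040e-02],
       [ 9.99999281e-01,  9.62891851e-04,  7.14542032e-04,
         9.19310075e-04],
       [ 4.32765926e-04,  2.65917528e-01, -9.63995685e-01,
        -1.41882735e-01],
       [ 0.00000000e+00,  0.00000000e+00,  0.00000000e+00,
         1.00000000e+00]])}
```

View pics/side1.png

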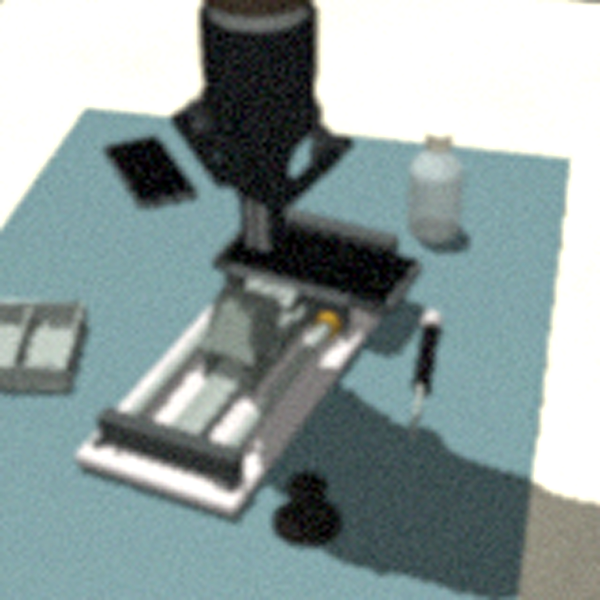

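View pics/w1.png

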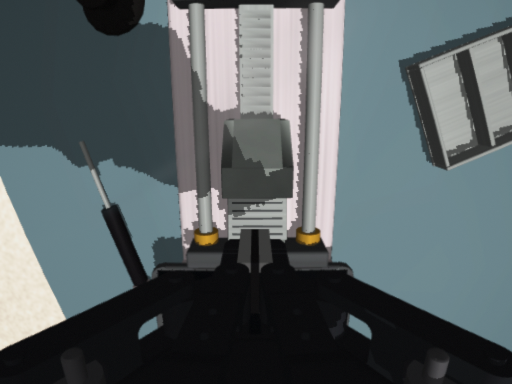

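The side view shows the shut fingers above the paddle. The wrist view shows the hood at (257,160), bar teeth and paddle at (258,215) and fingertips at (255,235). I'll check the offset to the push face in the wrist depth.

```bash
python3 - <<'E'
from h import *
from scipy.spatial.transform import Rotation as Ro
w=pickle.load(open('w1.pkl','rb'))
h,W=w['range_z'].shape
c=dict(w);c['extrinsics']=np.eye(4);P=cloud(c)
T=P@w['mount'][:3,:3].T+w['mount'][:3,3]
# tool frame: x=holder x, y=-holder y, z down
np.set_printoptions(linewidth=200)
for r in range(110,262,6):
    print(r,[tuple(np.round(T[r,cc]*1000).astype(int)) for cc in(235,257,280)])
m=(T[...,2]<.055)&(T[...,2]>.015)
m[:, :200]=0;m[:,310:]=0;m[205:]=0;m[:110]=0
q=T[m];print(len(q),np.percentile(q,[1,50,99],axis=0)*1000)
E
```

```text
110 [(np.int64(64), np.int64(-13), np.int64(88)), (np.int64(65), np.int64(3), np.int64(74)), (np.int64(64), np.int64(19), np.int64(87))]
116 [(np.int64(60), np.int64(-13), np.int64(88)), (np.int64(61), np.int64(3), np.int64(77)), (np.int64(60), np.int64(19), np.int64(87))]
122 [(np.int64(58), np.int64(-11), np.int64(54)), (np.int64(58), np.int64(2), np.int64(54)), (np.int64(58), np.int64(16), np.int64(54))]
128 [(np.int64(55), np.int64(-11), np.int64(49)), (np.int64(54), np.int64(2), np.int64(51)), (np.int64(55), np.int64(16), np.int64(49))]
134 [(np.int64(51), np.int64(-11), np.int64(47)), (np.int64(51), np.int64(2), np.int64(47)), (np.int64(51), np.int64(16), np.int64(47))]
140 [(np.int64(48), np.int64(-10), np.int64(42)), (np.int64(48), np.int64(2), np.int64(43)), (np.int64(48), np.int64(16), np.int64(42))]
146 [(np.int64(45), np.int64(-10), np.int64(39)), (np.int64(45), np.int64(2), np.int64(39)), (np.int64(45), np.int64(15), np.int64(40))]
152 [(np.int64(42), np.int64(-10), np.int64(38)), (np.int64(42), np.int64(2), np.int64(37)), (np.int64(42), np.int64(15), np.int64(35))]
158 
[... 1887 characters left out ...]
(17), np.int64(45))]
242 [(np.int64(8), np.int64(-8), np.int64(-10)), (np.int64(12), np.int64(2), np.int64(-19)), (np.int64(8), np.int64(12), np.int64(-10))]
248 [(np.int64(8), np.int64(-8), np.int64(-16)), (np.int64(12), np.int64(2), np.int64(-25)), (np.int64(8), np.int64(12), np.int64(-15))]
254 [(np.int64(7), np.int64(-7), np.int64(-20)), (np.int64(12), np.int64(2), np.int64(-30)), (np.int64(8), np.int64(11), np.int64(-22))]
260 [(np.int64(8), np.int64(-7), np.int64(-27)), (np.int64(12), np.int64(2), np.int64(-35)), (np.int64(7), np.int64(11), np.int64(-26))]
5872 [[  7.10418915 -17.48891231  27.81028429]
 [ 37.01788168   2.21660736  34.30639011]
 [ 58.94017918  21.70148627  54.33139095]]
```

The fingers are centred on the hood and the push face is about 6 mm in front of them. I'll go 2.5 mm forward, then down onto the paddle.

```bash
python3 -m jog '{"delta_pos":[[0.012,0.048,0],[0,0,-0.2],[0,0,-0.3],[0,0,-0.3],[0,0,-0.06],[0,0,-0.06],[0,0,-0.06],[0,0,-0.06],[0,0,0],[0,0,0]],"turn":[[0,0,0.05],[0,0,0],[0,0,0],[0,0,0],[0,0,0],[0,0,0],[0,0,0],[0,0,0],[0,0,0],[0,0,0]],"hand":[-1,-1,-1,-1,-1,-1,-1,-1,-1,-1]}'
```

```text
time: 3.2
ee_pos: [0.5247, -0.1066, 0.05]
tcp_rot: [179.9, 0.0, 76.3]
wrist_force: [0.3, -0.6, 4.7]
opening: 0.0004
```

```bash
python3 -m jog '{"delta_pos":[[0,0,-0.03],[0,0,-0.03],[0,0,-0.03],[0,0,-0.02],[0,0,-0.01],[0,0,0],[0,0,0],[0,0,0],[0,0,0],[0,0,0]],"turn":[[0,0,0],[0,0,0],[0,0,0],[0,0,0],[0,0,0],[0,0,0],[0,0,0],[0,0,0],[0,0,0],[0,0,0]],"hand":[-1,-1,-1,-1,-1,-1,-1,-1,-1,-1]}'
```

```text
time: 4.2
ee_pos: [0.5247, -0.1067, 0.0442]
tcp_rot: [179.9, 0.0, 76.3]
wrist_force: [-1.3, -2.1, 7.3]
opening: -0.0001
```

```bash
python3 -m jog '{"delta_pos":[[0,0,-0.01],[0,0,-0.01],[0,0,0],[0,0,0],[0,0,0],[0,0,0],[0,0,0],[0,0,0],[0,0,0],[0,0,0]],"turn":[[0,0,0],[0,0,0],[0,0,0],[0,0,0],[0,0,0],[0,0,0],[0,0,0],[0,0,0],[0,0,0],[0,0,0]],"hand":[-1,-1,-1,-1,-1,-1,-1,-1,-1,-1]}'
```

```text
time: 5.2
ee_pos: [0.5248, -0.1067, 0.0439]
tcp_rot: [179.9, 0.0, 76.3]
wrist_force: [-2.9, -2.0, 12.9]
opening: -0.0
```

The force jumped to 13 N with no further travel, so the paddle is on its stop. Now I push along +x while holding it down.

```bash
python3 -m jog '{"delta_pos":[[0.01,0.039,0],[0.01,0.039,0],[0.01,0.039,0],[0.02,0.078,0],[0.02,0.078,0],[0.02,0.078,0],[0.02,0.078,0],[0.02,0.078,0],[0.02,0.078,0],[0,0,0]],"turn":[[0,0,0],[0,0,0],[0,0,0],[0,0,0],[0,0,0],[0,0,0],[0,0,0],[0,0,0],[0,0,0],[0,0,0]],"hand":[-1,-1,-1,-1,-1,-1,-1,-1,-1,-1]}'
python3 - <<'E'
from workcell import bot,camera
from h import *
s=camera('side')
a=cv2.resize(s['frame'][100:260,160:320,::-1],(600,600),interpolation=cv2.INTER_CUBIC)
cv2.imwrite('pics/side2.png',np.clip(a*1.6,0,255).astype('uint8'))
E
```

```text
time: 6.2
ee_pos: [0.5322, -0.0768, 0.0439]
tcp_rot: [179.9, -0.0, 76.4]
wrist_force: [-4.4, 0.5, 14.1]
opening: 0.0002
```

View pics/side2.png

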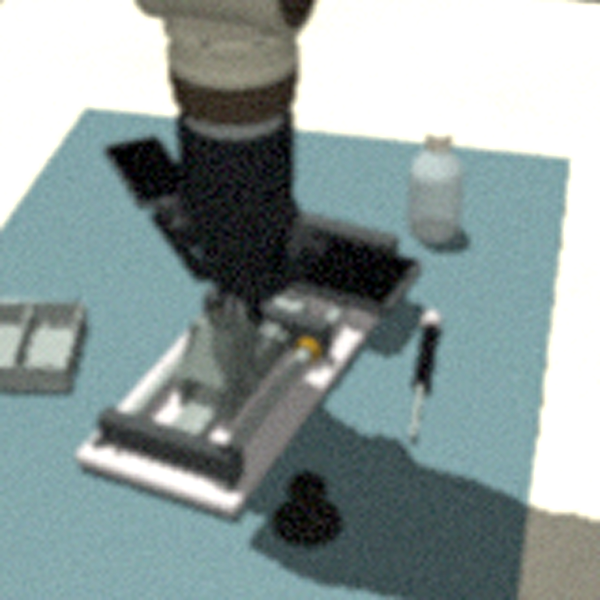

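The jaw plate (crop (300,310)) has left the phone, which still lies on the bed. I'll keep pushing.

```bash
python3 -m jog '{"delta_pos":[[0.02,0.078,0],[0.02,0.078,0],[0.02,0.078,0],[0.02,0.078,0],[0.02,0.078,0],[0.02,0.078,0],[0.02,0.078,0],[0.02,0.078,0],[0.02,0.078,0],[0.01,0.039,0]],"turn":[[0,0,0],[0,0,0],[0,0,0],[0,0,0],[0,0,0],[0,0,0],[0,0,0],[0,0,0],[0,0,0],[0,0,0]],"hand":[-1,-1,-1,-1,-1,-1,-1,-1,-1,-1]}'
```

```text
time: 7.25
ee_pos: [0.5412, -0.0399, 0.0438]
tcp_rot: [180.0, -0.0, 76.4]
wrist_force: [-6.3, -2.1, 15.3]
opening: -0.0004
```

```bash
python3 -m jog '{"delta_pos":[[0.005,0.019,0],[0.005,0.019,0],[0.005,0.019,0],[0.005,0.019,0],[0.005,0.019,0],[0.005,0.019,0],[0,0,0],[0,0,0],[0,0,0],[0,0,0]],"turn":[[0,0,0],[0,0,0],[0,0,0],[0,0,0],[0,0,0],[0,0,0],[0,0,0],[0,0,0],[0,0,0],[0,0,0]],"hand":[-1,-1,-1,-1,-1,-1,-1,-1,-1,-1]}'
```

```text
time: 8.25
ee_pos: [0.5432, -0.0356, 0.044]
tcp_rot: [179.9, 0.1, 76.3]
wrist_force: [-3.5, -9.4, 12.1]
opening: 0.0
```

```bash
python3 -m jog '{"delta_pos":[[0.005,0.019,0],[0.005,0.019,0],[0.005,0.019,0],[0,0,0],[0,0,0],[0,0,0],[0,0,0],[0,0,0],[0,0,0],[0,0,0]],"turn":[[0,0,0],[0,0,0],[0,0,0],[0,0,0],[0,0,0],[0,0,0],[0,0,0],[0,0,0],[0,0,0],[0,0,0]],"hand":[-1,-1,-1,-1,-1,-1,-1,-1,-1,-1]}'
python3 - <<'E'
from workcell import bot,camera
from h import *
s=camera('side')
a=cv2.resize(s['frame'][100:260,160:320,::-1],(600,600),interpolation=cv2.INTER_CUBIC)
cv2.imwrite('pics/side3.png',np.clip(a*1.6,0,255).astype('uint8'))
E
```

```text
time: 9.25
ee_pos: [0.5437, -0.0343, 0.044]
tcp_rot: [179.8, 0.3, 76.2]
wrist_force: [-6.1, -16.5, 14.4]
opening: 0.0004
```

View pics/side3.png

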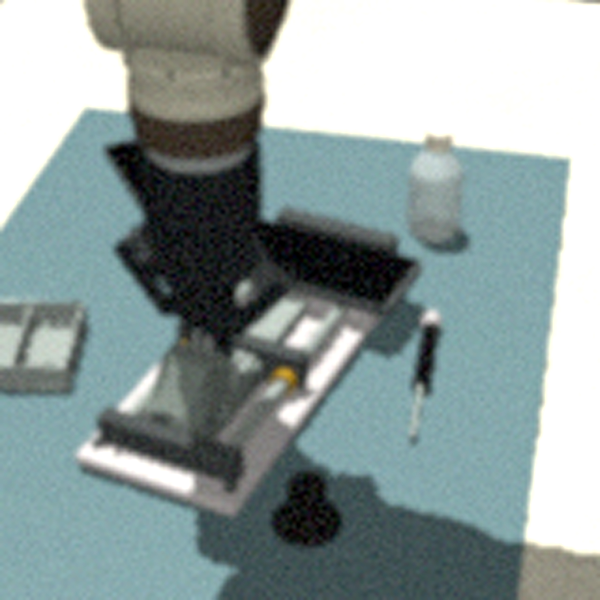

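A 17.5 N horizontal reaction with barely any further movement means the jaw is on the end stop. I'll ease the push slightly while still touching, then lift straight up.

```bash
python3 -m jog '{"delta_pos":[[-0.005,-0.019,0],[-0.003,-0.012,0],[0,0,0.05],[0,0,0.1],[0,0,0.1],[0,0,0.2],[0,0,0.4],[0,0,0.4],[0,0,0.4],[0,0,0.4]],"turn":[[0,0,0],[0,0,0],[0,0,0],[0,0,0],[0,0,0],[0,0,0],[0,0,0],[0,0,0],[0,0,0],[0,0,0]],"hand":[-1,-1,-1,-1,-1,-1,-1,-1,-1,-1]}'
```

```text
time: 10.3
ee_pos: [0.5429, -0.0328, 0.1453]
tcp_rot: [-180.0, -0.0, 76.4]
wrist_force: [0.4, -0.2, -0.2]
opening: -0.0002
```

```bash
python3 -m jog '{"delta_pos":[[0,0,0.4],[-0.3,-0.6,0.2],[-0.4,-0.7,0],[-0.4,-0.7,0],[-0.4,-0.7,0],[-0.4,-0.7,0],[-0.4,-0.7,0],[-0.4,-0.7,0],[-0.2,-0.4,0],[0,0,0]],"turn":[[0,0,0],[0,0,0],[0,0,0],[0,0,0],[0,0,0],[0,0,0],[0,0,0],[0,0,0],[0,0,0],[0,0,0]],"hand":[-1,-1,-1,-1,-1,-1,-1,-1,-1,-1]}'
python3 - <<'E'
from workcell import bot,camera
from h import *
c=camera('top');pickle.dump(c,open('top4.pkl','wb'))
f=c['frame'][60:250,195:395,::-1]
cv2.imwrite('pics/top4.png',cv2.resize(np.clip(f*1.6,0,255).astype('uint8'),None,fx=3,fy=3,interpolation=cv2.INTER_CUBIC))
P=cloud(c);q=P[...,:2]-np.array([.5226,-.1158]);a=np.radians(76.3)
hx=q@[np.cos(a),np.sin(a)];hy=q@[-np.sin(a),np.cos(a)];z=P[...,2]
for lo in range(-130,160,4):
    m=(abs(hy)<.014)&(hx*1000>=lo)&(hx*1000<lo+4)
    print(lo+2,np.round(np.median(z[m])*1000) if m.any() else None,end='; ')
# before/after diff outside holder
o=pickle.load(open('top0.pkl','rb'))
def ph(c):
    g=c['frame'].max(-1);P=cloud(c);k=((g<50)&(P[...,2]>.03)&(P[...,2]<.05)).astype(np.uint8);k[:130]=0;k[225:]=0;k[:,:270]=0;k[:,345:]=0
    k=cv2.morphologyEx(k,cv2.MORPH_OPEN,np.ones((5,5)));n,l,s,ce=cv2.connectedComponentsWithStats(k);i=1+s[1:,4].argmax();return s[i],ce[i]
print('\n',ph(o),ph(c))
E
```

```text
time: 11.3
ee_pos: [0.3969, -0.2948, 0.1745]
tcp_rot: [-180.0, -0.0, 76.2]
wrist_force: [-0.5, -0.1, 1.2]
opening: 0.0002
-128 None; -124 45.0; -120 45.0; -116 45.0; -112 44.0; -108 40.0; -104 40.0; -100 40.0; -96 40.0; -92 40.0; -88 39.0; -84 40.0; -80 40.0; -76 41.0; -72 40.0; -68 39.0; -64 39.0; -60 40.0; -56 39.0; -52 40.0; -48 40.0; -44 39.0; -40 40.0; -36 25.0; -32 25.0; -28 25.0; -24 24.0; -20 24.0; -16 24.0; -12 24.0; -8 24.0; -4 24.0; 0 24.0; 4 25.0; 8 24.0; 12 25.0; 16 24.0; 20 25.0; 24 24.0; 28 24.0; 32 25.0; 36 44.0; 40 45.0; 44 45.0; 48 44.0; 52 27.0; 56 26.0; 60 27.0; 64 31.0; 68 57.0; 72 55.0; 76 53.0; 80 53.0; 84 52.0; 88 51.0; 92 49.0; 96 64.0; 100 73.0; 104 73.0; 108 72.0; 112 73.0; 116 71.0; 120 66.0; 124 62.0; 128 58.0; 132 54.0; 136 49.0; 140 40.0; 144 37.0; 148 37.0; 152 36.0; 156 15.0; 160 16.0; 
 (array([ 285,  152,   41,   60, 1817], dtype=int32), array([305.42817832, 181.86351128])) (array([ 285,  152,   41,   60, 1659], dtype=int32), array([306.0331525 , 181.64014467]))
```

View pics/top4.png

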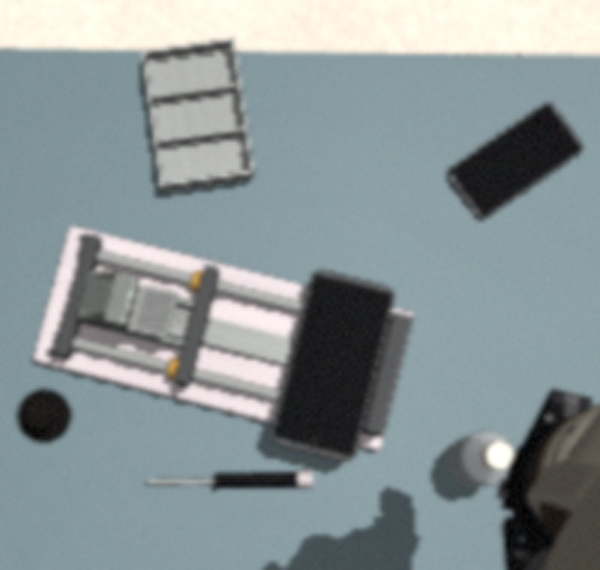

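The jaw plate is now at holder x 35–49 (36–49 expected at 72 mm), and the hood ends at 138, against the stop. The paddle is back up, sloping from z 49 to 57. The phone box is unchanged, and the other things are in place.

```bash
python3 -c "
from workcell import ticket
print(ticket.job_done())"
```

```text
the job is handed in; nothing more can be done
None
```

The holder is open and the job is handed in, after about 11.4 s of the 32 s allowed. With the gripper shut, I pressed the release paddle down to its stop at about 13 N. I kept it pressed and pushed the hood back until the jaw met the end stop. Then I eased the push, lifted straight up and moved the arm clear.

- **Jaw:** the last top view puts the jaw plate at holder x of about 35–49 mm and the push face at about 96 mm. The back of the hood is at about 138 mm, so the jaw stands against the stop, about 72 mm open. The push reaction had reached about 17.5 N there with almost no further movement.
- **Release:** the paddle has sprung back up.
- **Phone:** it still lies on the bed, and its outline box in the top view is the same as before. Its dark-pixel count fell from 1817 to 1659 and its centroid moved 0.6 px. I put this down to the lighting and reflections changing as the arm and jaw moved.
- **Other things:** the tray, driver, bottle, suction cup and the smaller dark phone look unmoved in that view; I checked these by eye only. The purple phone was outside the last crop, and the arm never went near it.
- **Forces:** wrist force read under 25 N at the end of every call, and close to zero after release.

No check failed.

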